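# Set the foot clearance on the clipper-blade jig

### The job

On the blade-setting jig, push the blade carriage by its orange tab fully home against the end stop; then turn the brass thumbscrew clockwise until it bottoms, without straining it, and back it off a sixth of a turn (60 degrees) so that the blade keeps a little clearance. Let go, and leave the spray bottle, jar and brush where they stand.

Things in the scene. Friction and masses are not known exactly. Their poses are not given: they have to be found in the camera images.
- jig: Blade-setting jig fixed to the counter; place and yaw vary. Dark steel base 130 (x) by 230 (y) by 16 mm, two aluminium guide rails along y, red bridge across them (112 by 46 mm, deck top 68 mm high, centred 60 mm to +y). Origin: centre of its underside. Axes: x across, +y along the rails (the carriage's way home), z up.
- carriage (a joint): Travel of the grey blade carriage along the jig's +y, m; about 0 to 30 mm at the start, 0.055 = fully home against the end stop. Rubs with about 2.5 N and stays where it is left.
- tab_top (a point): Middle of the top edge of the carriage's upright orange push tab, 82 mm above the counter. The tab is 50 mm wide (jig x), 8 mm thick (jig y, this point mid-thickness), 60 mm high; its free -y face is pushed. At home it stands 68 mm to the -y side of the screw's axis. Axes as the jig's.
- wing (a point): Centre of the brass thumbscrew's wings, on the screw's upright axis, 101 mm above the counter: a flat upright bar 44 mm long (its x), 11 mm thick (its y), 30 mm high. Turns about z without rising; clockwise from above tightens, drag 0.04 N m, stays where left. Starts 95 to 150 degrees short of the bottom (not visible), wings in any direction. At the bottom it stops dead.
- collar (a joint): Twist of the black collar (54 mm across, top 74 mm high) that holds the screw's nut in rubber: rad, clockwise positive, 0 at rest. A spring of 1.5 N m per rad, so it shows the torque on the screw: about 0.03 while it runs freely, rising once it has bottomed. Above 0.20 (0.3 N m) the thread is strained: the white lines on collar and bridge are then 11 degrees apart.
- foot_tip (a point): Underside of the steel foot (12 mm across) below the bridge, on the screw's axis, about 38 mm above the counter. It sinks only 1 mm per turn of the screw, so its measured height is too coarse to find the bottom or the clearance.
- spray_mid (a point): Centre of the orange spray bottle, 56 mm across, 165 mm high, standing. Bystander.
- pomade_mid (a point): Centre of the blue jar, 72 mm across, 50 mm high, standing. Bystander.
- brush_mid (a point): Centre of the wooden brush, 150 by 32 by 28 mm, long along its x, lying bristles down. Bystander.

How it is judged (in metres and radians):
On the way, in this order (a step that is already met when the one before it is completed fails the run):
1. the carriage is fully home (within 1.5 mm) with the screw not yet bottomed (value of joint carriage above 0.0535 m and z of foot_tip in the frame of jig above 0.0375694 m), for 0.1 s.
2. the screw has bottomed (within 6 degrees) with the carriage home (value of joint carriage above 0.0535 m and z of foot_tip in the frame of jig below 0.0375167 m), for 0.1 s.
At the end, for the whole second after the job is handed in: The carriage is home within 1.5 mm and the thumbscrew stands backed off from its bottom by 60 degrees, within 20 either way (foot 0.11 to 0.22 mm above its lowest) (value of joint carriage above 0.0535 m and z of foot_tip in the frame of jig between 0.0376111 and 0.0377222 m); the robot touches nothing.
It fails at once if the thumbscrew is strained: collar twisted more than 0.20 rad (0.3 N m) in the tightening direction (value of joint collar above 0.2 rad).
It fails at once if the orange spray bottle is shifted more than 20 mm (distance of spray_mid from where it was at the start of the episode above 0.02 m).
It fails at once if the blue jar is shifted more than 20 mm (distance of pomade_mid from where it was at the start of the episode above 0.02 m).
It fails at once if the wooden brush is shifted more than 20 mm (distance of brush_mid from where it was at the start of the episode above 0.02 m).
It also fails if it takes over 72 s, if anything falls off the work surface, if the arm or the gripper's body presses on something with over 40 N, if the wrist force passes 120 N, or if a joint passes its speed limit or range.

### The arm

A 6-joint arm with a two-finger parallel gripper is mounted at the origin on the work surface. World frame = base frame: x ahead of the robot, y to its left, z up, the work surface at z = 0. Lengths are in m, angles in degrees, forces in N, time in s.
With the tool pointing down it reaches from about 0.25 to 0.725 m from the base axis. Payload 9.7 kg.
Tool frame: the origin (TCP) lies midway between the tips of the shut fingers; the grasp point (between the pads) lies 19 mm behind it; z points along the fingers, y is the line along which they close (so a half turn about z gives the same grasp; the last joint's range is limited). The gripper opens to 85 mm and grips with 20 to 120 N. Pads are 22 mm wide; open, the fingers measure 114 mm over their backs; the gripper's body (76 mm by 85 mm) begins 54 mm behind the grasp point. The pads swing forward as they close: fully open they stand 13 mm farther back than shut.
Start: joints at [65.203, 4.979, 10.078, 95.1, 0, 90], TCP at [0.231, 0.499, 0.231] pointing down, gripper open.
Joint ranges: [-179.16, 179.16], [-48.56, 103.87], [-65.8, 70.77], [-126.05, 130.52], [-82.76, 87.17], [-180, 180]. Speed limits (degrees/s): [127.2, 127.2, 147.25, 180, 180, 180].

### API

Orientations are given as [roll, pitch, yaw] about the fixed x, y, z axes, in that order (R = Rz(yaw) Ry(pitch) Rx(roll)).
In Python, from workcell import bot gives the robot as it stands.
- The arm moves only by the shell command python3 -m crank 'ROWS' [FORCE]. ROWS is JSON, a list of rows, each an object with "gripper": the finger opening in mm, from 0 to 85.4; "travel": the shift along the tool's x, y, z in mm, a list of three; "twist": the turn, a rotation vector about the tool's x, y, z in rad, a list of three. In form: [{"gripper": gripper, "travel": [tx, ty, tz], "twist": [rx, ry, rz]}, ...]. A call has 1 to 12 rows; each row shifts and turns the commanded pose from where the row before left it, along the tool's axes as they then stand; what a row does not reach is not made up. A row lasts 1/8 s, in which the tool goes at most 62.5 mm and 10.7 degrees, less where a joint would pass 70% of its speed; a pose out of reach is approached as far as the arm can. A call is refused whole if a number of a shift passes 62.5 or a number of a turn 0.188, either way. A call with a gripper value outside its range is refused whole. The fingers move at their own pace and stop on an object; FORCE is the grip in N (left out, the last holds). Time passes only in rows, so rows that do not move let the fingers close. It gives the time, the measured TCP pose, the force, the opening and the grip force at its end, in the units of the state.
- bot.get_obs(): the state, without advancing time (a new reading comes with each control period).
- bot.camera(name): name is "scene" or "top" or "wrist"; returns the picture (420x560x3 uint8, red, green, blue); there is no depth.
- bot.calibration(name): a dict with "vfov" (degrees; the focal length in pixels is half the picture's height over the tangent of half this angle, whatever the lens; pixels are square), "cx", "cy" (the principal point, pixels), "k1" (the pictures are not rectified: a ray, as slopes to the right and down, at radius r is drawn at 1 + k1 r^2 times it, then the intrinsics apply), "camera_from_world" (4x4, takes a point from world to camera coordinates). Camera axes: x right, y down, z forward; pixel columns grow to the right and rows downward; lengths in m; the calibration is good to about 2 mm. A picture is of the moment at which its call begins: read the wrist's pose just before it. calibration takes no time and is no camera call; for the wrist camera it gives the pose at the moment of the call.
- bot.job_done(): hands the job in; it is judged then, once.
The state is a dict: "time": time; "q": joint angles; "qd": joint speeds; "joint_efforts": joint torques, N m; "ee_pos": TCP position; "tcp_rot": TCP orientation; "wrist_force": force on the tool from outside, world axes, zero at the start; "torque": the same for the moment, N m; "opening": finger opening in m; "grasp_force": force on a finger pad.
Only numpy, scipy, OpenCV 4.12 (cv2) and the standard library are available. Lean on these libraries where they do the work, as an engineer would, in place of code of your own. Each camera call takes 0.05 s, during which the arm holds its last target. There are 200 camera calls.

## Working session

There is one attempt and no reset: what is moved stays moved. The work goes in short steps, Python scripts to look and compute and a shell command to move; the robot and the scene stay as the last step left them, time stands still between calls to the robot, and variables do not carry over. Pictures are saved under pics/ and viewed, at most 10 in all, crops included, and the job is handed in when it is done.

```bash
mkdir -p pics
cat > h.py <<'E'
import numpy as np, cv2
from workcell import bot
from scipy.spatial.transform import Rotation as R
def K(c):
    f=210/np.tan(np.radians(c['vfov']/2)); return np.array([[f,0,c['cx']],[0,f,c['cy']],[0,0,1.]])
def ray(c,uv):
    T=np.array(c['camera_from_world']); Kc=K(c)
    d=(np.array(uv,float)-[c['cx'],c['cy']])/Kc[0,0]
    s=d.copy()
    for _ in range(20): s=d/(1+c['k1']*(s@s))
    return -T[:3,:3].T@T[:3,3], T[:3,:3].T@np.array([s[0],s[1],1])
def onz(c,uv,z):
    o,d=ray(c,uv); return o+d*(z-o[2])/d[2]
def proj(c,p):
    T=np.array(c['camera_from_world']); q=T[:3,:3]@np.array(p)+T[:3,3]; s=q[:2]/q[2]
    return s*(1+c['k1']*(s@s))*K(c)[0,0]+[c['cx'],c['cy']]
def snap(name,fn):
    c=bot.calibration(name); im=bot.camera(name); cv2.imwrite('pics/'+fn,im[:,:,::-1]); return c,im
E
python3 - <<'E'
from h import *
for n in('scene','top'):
    c,im=snap(n,n+'0.png'); print(n,c['vfov'],c['k1'],np.round(-np.array(c['camera_from_world'])[:3,:3].T@np.array(c['camera_from_world'])[:3,3],3))
o=bot.get_obs(); print(o)
E
```

```text
scene 50.20928072568752 0.024358918864405717 [ 1.103 -0.592  0.65 ]
top 57.72776217250094 0.027817950708231048 [ 0.295 -0.018  0.972]
{'time': 0.1, 'q': array([ 6.52018432e+01,  5.00748634e+00,  1.00392180e+01,  9.51007692e+01,
       -2.05239891e-04,  8.99985995e+01]), 'qd': array([-0.05803536, -0.04935923,  0.04612261, -0.08008435,  0.11460909,
       -0.04586412]), 'joint_efforts': array([-2.29361804e-04, -5.21560907e+01,  4.65654409e+01,  1.59957202e-02,
       -4.40951067e-05, -1.36285624e-05]), 'ee_pos': array([0.23059375, 0.49909032, 0.23066042]), 'tcp_rot': array([-1.79930962e+02,  2.03552276e-04,  1.55203244e+02]), 'wrist_force': array([ 0.47366464, -0.93466409,  0.30941567]), 'torque': array([-0.03023884,  0.01299438,  0.01447723]), 'grasp_force': 0.0, 'opening': 0.08550904398676745}
```

View pics/top0.png

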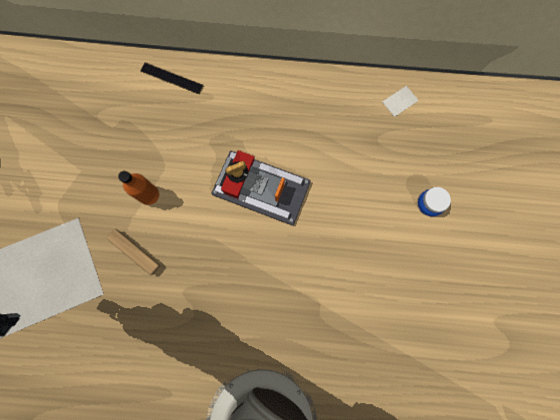

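View pics/scene0.png

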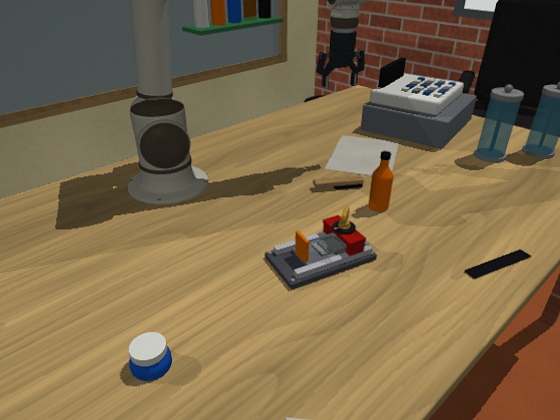

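The top view shows the jig centred near pixel (262,188). The bridge and brass wings are at (237,172), the orange tab at (280,188), and home is toward image left. The bottle stands at (140,188), the brush at (133,252) and the jar at (434,201), all clear of the jig.

Run:
```python
from h import *
c=bot.calibration('top'); im=cv2.imread('pics/top0.png'); hsv=cv2.cvtColor(im,cv2.COLOR_BGR2HSV)
sub=np.zeros(im.shape[:2],np.uint8); sub[140:235,205:320]=1
def mask(lo,hi): return cv2.inRange(hsv,np.array(lo),np.array(hi))*sub
m=mask((6,200,120),(13,255,255)); ys,xs=np.nonzero(m[:,262:]); xs+=262
print('tab',len(xs),cv2.minAreaRect(np.c_[xs,ys].astype(np.float32)), onz(c,(xs.mean(),ys.mean()),.08))
cor=[(232,151),(311,180),(295,224),(213,194)]
P=np.array([onz(c,p,.012) for p in cor]); print(P.round(3),P.mean(0)); 
v=(P[0]-P[1]+P[3]-P[2]); print('yaw of +y',np.degrees(np.arctan2(v[1],v[0])))
m=mask((0,200,80),(4,255,255)); ys,xs=np.nonzero(m); r=cv2.minAreaRect(np.c_[xs,ys].astype(np.float32)); print('red',r,[onz(c,p,.068).round(3) for p in cv2.boxPoints(r)], onz(c,r[0],.066))
cv2.imwrite('pics/crop.png',cv2.resize(im[135:240,200:325],None,fx=5,fy=5,interpolation=cv2.INTER_CUBIC))
print('wing guess',onz(c,(236,168),.105))
```

```text
tab 26 ((279.6900634765625, 187.56787109375), (1.9507509469985962, 18.363964080810547), 19.653823852539062) [0.54915041 0.00780507 0.08      ]
[[ 0.657  0.146  0.012]
 [ 0.596 -0.07   0.012]
 [ 0.475 -0.038  0.012]
 [ 0.535  0.181  0.012]] [0.56569864 0.05477655 0.012     ]
yaw of +y 74.42149329553958
red ((237.05899047851562, 173.1788330078125), (17.9588623046875, 43.285465240478516), 22.932104110717773) [array([0.534, 0.153, 0.068]), array([0.64 , 0.124, 0.068]), array([0.626, 0.08 , 0.068]), array([0.52 , 0.111, 0.068])] [0.5799161  0.11730064 0.066     ]
wing guess [0.58026768 0.11546713 0.105     ]
```

View pics/crop.png

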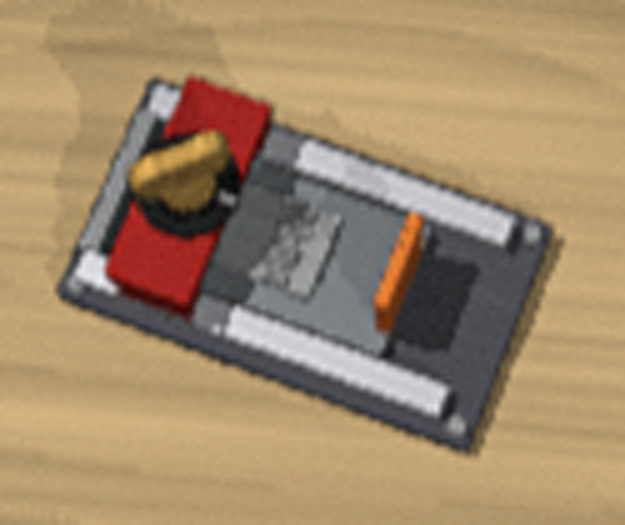

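```bash
python3 -m crank '[{"gripper":0,"travel":[0,0,0],"twist":[0,0,0.176]},{"gripper":0,"travel":[0,0,0],"twist":[0,0,0.176]},{"gripper":0,"travel":[0,0,0],"twist":[0,0,0.176]},{"gripper":0,"travel":[0,0,0],"twist":[0,0,0.176]},{"gripper":0,"travel":[0,0,0],"twist":[0,0,0.176]},{"gripper":0,"travel":[0,0,0],"twist":[0,0,0.176]},{"gripper":0,"travel":[0,0,0],"twist":[0,0,0.176]},{"gripper":0,"travel":[0,0,0],"twist":[0,0,0.176]}]'
python3 -m crank '[{"gripper":0,"travel":[-36,36.5,0],"twist":[0,0,0]},{"gripper":0,"travel":[-36,36.5,0],"twist":[0,0,0]},{"gripper":0,"travel":[-36,36.5,0],"twist":[0,0,0]},{"gripper":0,"travel":[-36,36.5,0],"twist":[0,0,0]},{"gripper":0,"travel":[-36,36.5,0],"twist":[0,0,0]},{"gripper":0,"travel":[-36,36.5,0],"twist":[0,0,0]},{"gripper":0,"travel":[-36,36.5,0],"twist":[0,0,0]},{"gripper":0,"travel":[-36,36.5,0],"twist":[0,0,0]},{"gripper":0,"travel":[-36,36.5,0],"twist":[0,0,0]},{"gripper":0,"travel":[-36,36.5,0],"twist":[0,0,0]},{"gripper":0,"travel":[-36,36.5,0],"twist":[0,0,0]},{"gripper":0,"travel":[-36,36.5,0],"twist":[0,0,0]}]'
python3 -m crank '[{"gripper":0,"travel":[0,0,0],"twist":[0,0,0]},{"gripper":0,"travel":[0,0,0],"twist":[0,0,0]}]'
python3 - <<'E'
from h import *
print(bot.get_obs()['q'])
c,im=snap('wrist','w1.png')
np.save('w1.npy',c['camera_from_world'])
E
```

```text
time: 1.1
ee_pos: [0.2306, 0.4992, 0.2309]
tcp_rot: [-180.0, 0.0, 74.2]
wrist_force: [-0.3, 0.4, 0.4]
opening: 0.0003
grasp_force: 0.0
time: 2.6
ee_pos: [0.5381, -0.0355, 0.231]
tcp_rot: [-180.0, 0.0, 74.5]
wrist_force: [0.2, 0.8, 0.2]
opening: -0.0002
grasp_force: 0.0
time: 2.85
ee_pos: [0.5373, -0.0338, 0.2309]
tcp_rot: [-179.9, 0.0, 74.5]
wrist_force: [-0.3, -0.0, -0.2]
opening: 0.0
grasp_force: 0.0
[-3.60802072e+00  3.42296293e+00  8.38281736e+00  9.50244681e+01
  1.16302057e-02  1.01895737e+02]
```

View pics/w1.png

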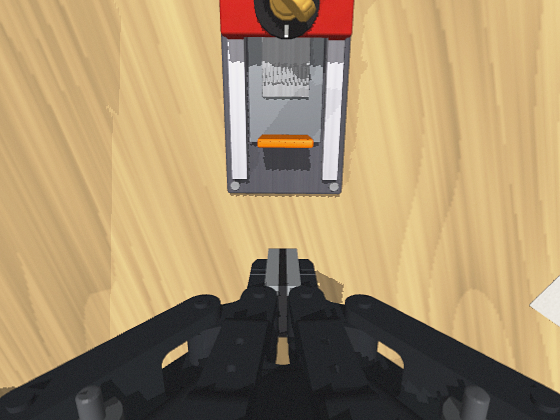

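The wrist view shows the jig square to the tool, with the tab at about (285,141) and the collar's white line at (287,31). I'll measure the tab and yaw from this picture.

Run:
```python
from h import *
c=bot.calibration('wrist'); im=cv2.imread('pics/w1.png'); hsv=cv2.cvtColor(im,cv2.COLOR_BGR2HSV)
m=cv2.inRange(hsv,np.array((6,190,100)),np.array((16,255,255))); m[:120]=0; m[160:]=0; m[:,:240]=0;m[:,330:]=0
ys,xs=np.nonzero(m); print(xs.min(),xs.max(),ys.min(),ys.max())
for v in(ys.min(),ys.max()):
  print(v,[onz(c,(u,v),.082).round(4) for u in(xs.min(),xs.mean(),xs.max())])
for p in [(229,193),(342,193)]: print('cor',onz(c,p,.016).round(4))
a,b=onz(c,(229,193),.016),onz(c,(342,193),.016); d=b-a; print(np.linalg.norm(d),'x yaw',np.degrees(np.arctan2(d[1],d[0])))
# jig origin from near edge mid
x=d/np.linalg.norm(d); y=np.array([-x[1],x[0],0]); o=(a+b)/2+.115*y; print('origin',o,'screw',o+.06*y, 'white line',onz(c,(287,31),.074))
```

```text
257 313 135 147
135 [array([0.5291, 0.0231, 0.082 ]), array([0.5521, 0.0168, 0.082 ]), array([0.5765, 0.0101, 0.082 ])]
147 [array([0.5261, 0.0132, 0.082 ]), array([0.5494, 0.0067, 0.082 ]), array([ 5.739e-01, -1.000e-04,  8.200e-02])]
cor [ 0.4739 -0.0331  0.016 ]
cor [ 0.5972 -0.0671  0.016 ]
0.12782532092459628 x yaw -15.419321965738263
origin [0.56612019 0.06078134 0.016     ] screw [0.58207307 0.11862169 0.016     ] white line [0.57658098 0.0971539  0.074     ]
```

```bash
python3 -m crank '[{"gripper":0,"travel":[0,0,42],"twist":[0,0,0]},{"gripper":0,"travel":[0,0,42],"twist":[0,0,0]},{"gripper":0,"travel":[0,0,42],"twist":[0,0,0]},{"gripper":0,"travel":[0,0,42],"twist":[0,0,0]},{"gripper":0,"travel":[0,0,0],"twist":[0,0,0]}]'
python3 -m crank '[{"gripper":0,"travel":[10,0,0],"twist":[0,0,0]},{"gripper":0,"travel":[10,0,0],"twist":[0,0,0]},{"gripper":0,"travel":[6,0,0],"twist":[0,0,0]},{"gripper":0,"travel":[6,0,0],"twist":[0,0,0]},{"gripper":0,"travel":[6,0,0],"twist":[0,0,0]},{"gripper":0,"travel":[6,0,0],"twist":[0,0,0]},{"gripper":0,"travel":[6,0,0],"twist":[0,0,0]},{"gripper":0,"travel":[6,0,0],"twist":[0,0,0]},{"gripper":0,"travel":[4,0,0],"twist":[0,0,0]}]'
python3 -m crank '[{"gripper":0,"travel":[4,0,0],"twist":[0,0,0]},{"gripper":0,"travel":[4,0,0],"twist":[0,0,0]},{"gripper":0,"travel":[2,0,0],"twist":[0,0,0]}]'
```

```text
time: 3.52
ee_pos: [0.5352, -0.0326, 0.0608]
tcp_rot: [-179.7, 0.1, 74.6]
wrist_force: [-0.1, 1.4, 0.8]
opening: -0.0
grasp_force: 0.0
time: 4.65
ee_pos: [0.5538, 0.0243, 0.0633]
tcp_rot: [180.0, 0.0, 74.5]
wrist_force: [0.3, -2.2, 0.3]
opening: -0.0001
grasp_force: 1.4
time: 5.03
ee_pos: [0.5563, 0.0338, 0.0632]
tcp_rot: [-180.0, -0.0, 74.5]
wrist_force: [0.8, -3.4, 1.4]
opening: 0.0
grasp_force: 1.3
```

```bash
python3 -m crank '[{"gripper":0,"travel":[2,0,0],"twist":[0,0,0]},{"gripper":0,"travel":[2,0,0],"twist":[0,0,0]}]' | grep -E "ee|force"
python3 -m crank '[{"gripper":0,"travel":[2,0,0],"twist":[0,0,0]},{"gripper":0,"travel":[0,0,0],"twist":[0,0,0]}]'| grep -E "ee|force"
python3 -m crank '[{"gripper":0,"travel":[2,0,0],"twist":[0,0,0]},{"gripper":0,"travel":[0,0,0],"twist":[0,0,0]}]'| grep -E "ee|force"
```

```text
ee_pos: [0.5572, 0.0371, 0.0632]
wrist_force: [-2.5, -12.5, 3.3]
grasp_force: 6.3
ee_pos: [0.5572, 0.0372, 0.0633]
wrist_force: [-1.5, -15.4, 3.5]
grasp_force: 7.8
ee_pos: [0.5572, 0.0373, 0.0634]
wrist_force: [-5.1, -25.3, 5.6]
grasp_force: 13.0
```

```bash
python3 -m crank '[{"gripper":0,"travel":[-12,0,0],"twist":[0,0,0]},{"gripper":0,"travel":[-12,0,0],"twist":[0,0,0]},{"gripper":0,"travel":[0,0,-42],"twist":[0,0,0]},{"gripper":0,"travel":[0,0,-42],"twist":[0,0,0]},{"gripper":0,"travel":[0,0,-42],"twist":[0,0,0]},{"gripper":60,"travel":[0,0,-42],"twist":[0,0,0]},{"gripper":60,"travel":[0,0,0],"twist":[0,0,0]},{"gripper":60,"travel":[0,0,0],"twist":[0,0,0]}]'
python3 - <<'E'
from h import *
c,im=snap('wrist','w2.png')
hsv=cv2.cvtColor(im[:,:,::-1].copy(),cv2.COLOR_BGR2HSV)
red=cv2.inRange(hsv,np.array((0,200,80)),np.array((4,255,255)))
ys,xs=np.nonzero(red); print(xs.min(),xs.max(),ys.min(),ys.max())
E
```

```text
time: 6.78
ee_pos: [0.5518, 0.0182, 0.2305]
tcp_rot: [-180.0, -0.0, 74.5]
wrist_force: [-0.7, -0.3, -0.3]
opening: 0.0542
grasp_force: 0.0
222 350 46 101
```

View pics/w2.png

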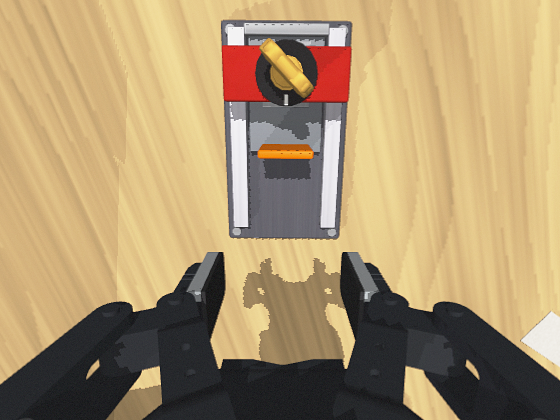

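The carriage is home, with the tab at (285,151). The wings run from about (267,43) to (307,92), and the collar is centred near (287,73).

Run:
```python
from h import *
c=bot.calibration('wrist'); im=cv2.imread('pics/w2.png'); hsv=cv2.cvtColor(im,cv2.COLOR_BGR2HSV)
x0,y0=250,30
sub=np.zeros(im.shape[:2],np.uint8); sub[35:105,255:320]=1
m=cv2.inRange(hsv,np.array((14,120,60)),np.array((30,255,255)))*sub
ys,xs=np.nonzero(m); r=cv2.minAreaRect(np.c_[xs,ys].astype(np.float32)); print(r)
a,b=(265,44),(306,93)
for z in(.112,.116):
  A,B=onz(c,a,z),onz(c,b,z); d=A-B; print(A.round(4),B.round(4),((A+B)/2).round(4),np.linalg.norm(d),np.degrees(np.arctan2(d[1],d[0])))
blk=cv2.inRange(hsv,np.array((0,0,0)),np.array((180,120,60)))*sub
blk=np.zeros_like(m); ct=onz(c,(287,73),.074); print('collar c',ct)
red=[(222,46),(350,46),(350,101),(222,101)]; print('red c',np.mean([onz(c,p,.068) for p in red],0))
crop=cv2.resize(im[25:165,215:360],None,fx=4,fy=4,interpolation=cv2.INTER_CUBIC)
cv2.drawContours(crop,[((cv2.boxPoints(r)-[215,25])*4).astype(int)],0,(255,0,0),1); cv2.imwrite('pics/w2c.png',crop)
y=np.array([.267,.963]); print('tab',onz(c,(285.5,147),.082))
```

```text
((284.0000305175781, 69.99998474121094), (67.88224792480469, 33.941123962402344), 45.0)
[0.5705 0.1368 0.112 ] [0.5909 0.0961 0.112 ] [0.5807 0.1165 0.112 ] 0.04557337694307121 116.6576291088039
[0.5705 0.1361 0.116 ] [0.5906 0.096  0.116 ] [0.5806 0.116  0.116 ] 0.04487589224225891 116.65762910880402
collar c [0.58222753 0.11721504 0.074     ]
red c [0.58136158 0.11718682 0.068     ]
tab [0.56466851 0.05807012 0.082     ]
```

View pics/w2c.png

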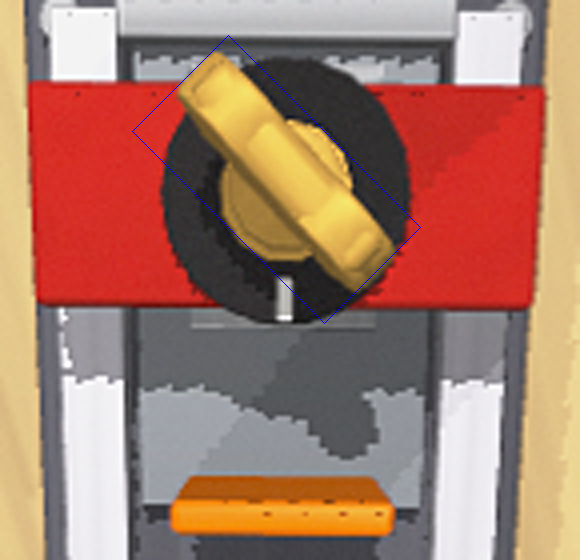

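```bash
python3 -m crank '[{"gripper":60,"travel":[0,0,0],"twist":[0,0,-0.184]},{"gripper":60,"travel":[0,0,0],"twist":[0,0,-0.184]},{"gripper":60,"travel":[0,0,0],"twist":[0,0,-0.184]},{"gripper":60,"travel":[0,0,0],"twist":[0,0,-0.184]},{"gripper":60,"travel":[0,0,0],"twist":[0,0,-0.184]},{"gripper":60,"travel":[0,0,0],"twist":[0,0,-0.184]},{"gripper":60,"travel":[0,0,0],"twist":[0,0,-0.184]},{"gripper":60,"travel":[0,0,0],"twist":[0,0,-0.184]},{"gripper":60,"travel":[0,0,0],"twist":[0,0,-0.184]},{"gripper":60,"travel":[0,0,0],"twist":[0,0,-0.184]},{"gripper":60,"travel":[0,0,0],"twist":[0,0,-0.184]},{"gripper":60,"travel":[0,0,0],"twist":[0,0,-0.184]}]'|grep tcp
python3 -m crank '[{"gripper":60,"travel":[0,0,0],"twist":[0,0,-0.184]},{"gripper":60,"travel":[0,0,0],"twist":[0,0,-0.184]},{"gripper":60,"travel":[0,0,0],"twist":[0,0,-0.184]},{"gripper":60,"travel":[0,0,0],"twist":[0,0,-0.184]},{"gripper":60,"travel":[0,0,0],"twist":[0,0,-0.184]},{"gripper":60,"travel":[0,0,0],"twist":[0,0,-0.184]},{"gripper":60,"travel":[0,0,0],"twist":[0,0,-0.184]},{"gripper":60,"travel":[0,0,0],"twist":[0,0,-0.184]},{"gripper":60,"travel":[0,0,0],"twist":[0,0,-0.184]},{"gripper":60,"travel":[0,0,0],"twist":[0,0,0]}]'
python3 -m crank '[{"gripper":60,"travel":[-38,-34.7,0],"twist":[0,0,0]},{"gripper":60,"travel":[-38,-34.7,0],"twist":[0,0,0]},{"gripper":60,"travel":[0,0,0],"twist":[0,0,0]},{"gripper":60,"travel":[0,0,0],"twist":[0,0,0]}]'
python3 - <<'E'
from h import *
o=bot.get_obs(); print(o['q'].round(1))
c,im=snap('wrist','w3.png')
E
```

```text
tcp_rot: [179.9, -0.1, -158.6]
time: 9.57
ee_pos: [0.5515, 0.0182, 0.2299]
tcp_rot: [179.9, 0.1, -64.1]
wrist_force: [-0.2, -0.1, 0.2]
opening: 0.0597
grasp_force: 0.0
time: 10.07
ee_pos: [0.5808, 0.1167, 0.2306]
tcp_rot: [179.9, 0.0, -64.2]
wrist_force: [1.3, -0.4, 0.4]
opening: 0.06
grasp_force: 0.0
[  11.4   11.    16.7   95.8   -0.  -104.4]
```

View pics/w3.png

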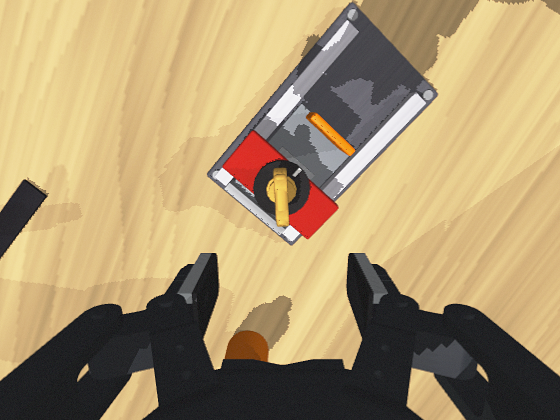

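The wings are lined up between the fingers, from about (278,168) to (283,225). The tab is at (332,134) and the bottle's edge is well off at (245,345).

Run:
```python
from h import *
c=bot.calibration('wrist')
A,B=onz(c,(278.5,169),.116),onz(c,(282.5,224),.116); d=B-A; print(A,B,(A+B)/2,np.linalg.norm(d),np.degrees(np.arctan2(d[1],d[0])))
y=np.array([.267,.963,0]); s=np.array([.5805,.117,0]); x=np.array([.963,-.267,0])
print('tab at home proj',[proj(c,s-.068*y+k*x+[0,0,.082]).round() for k in(-.025,.025)])
ct=bot.calibration('top'); print('bottle',onz(ct,(125,177),.16)); print('wing axis proj',proj(c,s+[0,0,.101]))
```

```text
[0.59490242 0.09453465 0.116     ] [0.57179434 0.13499524 0.116     ] [0.58334838 0.11476495 0.116     ] 0.046594445076900456 119.73179680952525
tab at home proj [array([354., 153.]), array([313., 115.])]
bottle [0.5189185  0.34857729 0.16      ]
wing axis proj [282.45864565 196.38784128]
```

```bash
python3 -m crank '[{"gripper":60,"travel":[0,0,40],"twist":[0,0,-0.03]},{"gripper":60,"travel":[0,0,40],"twist":[0,0,0]},{"gripper":60,"travel":[0,0,35],"twist":[0,0,0]},{"gripper":40,"travel":[0,0,26],"twist":[0,0,0]},{"gripper":20,"travel":[0,0,0],"twist":[0,0,0]},{"gripper":0,"travel":[0,0,0],"twist":[0,0,0]},{"gripper":0,"travel":[0,0,0],"twist":[0,0,0]},{"gripper":0,"travel":[0,0,0],"twist":[0,0,0]},{"gripper":0,"travel":[0,0,0],"twist":[0,0,0]}]' 25
python3 -c "
from h import *
o=bot.get_obs();print(o['torque'],o['tcp_rot'],o['wrist_force'])"
```

```text
time: 11.25
ee_pos: [0.5818, 0.1165, 0.0912]
tcp_rot: [-179.9, -0.1, -62.4]
wrist_force: [2.8, -4.4, 0.8]
opening: 0.0106
grasp_force: 29.6
[-0.95888057 -0.50824116  0.02334706] [-1.79929884e+02 -7.30724762e-02 -6.23835625e+01] [ 2.75561718 -4.41063696  0.81441274]
```

```bash
cat > t.py <<'E'
from h import *
z=[];
for _ in range(4):
    o=bot.get_obs(); z.append(o['torque'][2]); bot.camera('top')
print('tz',np.round(z,3),'yaw',o['tcp_rot'][2].round(2),'F',o['wrist_force'].round(1),'q6',o['q'][5].round(1),'t',o['time'])
E
python3 t.py
python3 -m crank '[{"gripper":0,"travel":[0,0,0],"twist":[0,0,0.1]},{"gripper":0,"travel":[0,0,0],"twist":[0,0,0.1]},{"gripper":0,"travel":[0,0,0],"twist":[0,0,0.1]},{"gripper":0,"travel":[0,0,0],"twist":[0,0,0.1]}]' | tail -2
python3 t.py
python3 -m crank '[{"gripper":0,"travel":[0,0,0],"twist":[0,0,0.1]},{"gripper":0,"travel":[0,0,0],"twist":[0,0,0.1]},{"gripper":0,"travel":[0,0,0],"twist":[0,0,0.1]},{"gripper":0,"travel":[0,0,0],"twist":[0,0,0.1]},{"gripper":0,"travel":[0,0,0],"twist":[0,0,0.1]},{"gripper":0,"travel":[0,0,0],"twist":[0,0,0.1]},{"gripper":0,"travel":[0,0,0],"twist":[0,0,0.1]},{"gripper":0,"travel":[0,0,0],"twist":[0,0,0.1]}]' | tail -2
python3 t.py
```

```text
tz [ 0.023  0.064 -0.037 -0.052] yaw -62.38 F [ 3.5 -3.8  1.2] q6 -106.3 t 11.4
opening: 0.0107
grasp_force: 29.6
tz [ 0.075  0.    -0.013  0.081] yaw -85.33 F [ 3.9 -4.7  0.6] q6 -83.3 t 12.1
opening: 0.0102
grasp_force: 29.6
tz [ 0.081  0.034  0.099 -0.015] yaw -131.17 F [ 3.1 -3.2  0.5] q6 -37.5 t 13.3
```

```bash
cat > t.py <<'E'
from h import *
z=[];e=[]
for _ in range(4):
    o=bot.get_obs(); z.append(o['torque'][2]); e.append(o['joint_efforts'][5]); bot.camera('top')
print('tz',np.mean(z).round(3),'e6',np.round(e,4),'yaw',o['tcp_rot'][2].round(2),'t',o['time'].__round__(2))
E
python3 t.py
python3 -m crank '[{"gripper":0,"travel":[0,0,0],"twist":[0,0,0.1]},{"gripper":0,"travel":[0,0,0],"twist":[0,0,0.1]},{"gripper":0,"travel":[0,0,0],"twist":[0,0,0.08]}]' | tail -1
python3 t.py
python3 -m crank '[{"gripper":0,"travel":[0,0,0],"twist":[0,0,0.03]},{"gripper":0,"travel":[0,0,0],"twist":[0,0,0.03]}]' | tail -1
python3 t.py
```

```text
tz 0.054 e6 [0.1255 0.0512 0.0337 0.0298] yaw -131.13 t 13.5
grasp_force: 29.6
tz 0.052 e6 [-0.8799 -0.4577  0.8602  0.329 ] yaw -147.21 t 14.07
grasp_force: 29.6
tz 0.042 e6 [-0.3596 -0.1614  0.345   0.1488] yaw -150.62 t 14.53
```

```bash
cat > t.py <<'E'
from h import *
o=bot.get_obs(); print('tz',o['torque'][2].round(3),'e6',o['joint_efforts'][5].round(4),'yaw',o['tcp_rot'][2].round(2),'t',round(o['time'],2))
E
Z='{"gripper":0,"travel":[0,0,0],"twist":[0,0,0]}'
python3 -m crank '[{"gripper":0,"travel":[0,0,0],"twist":[0,0,0.03]},{"gripper":0,"travel":[0,0,0],"twist":[0,0,0.01]},{"gripper":0,"travel":[0,0,0],"twist":[0,0,0]},{"gripper":0,"travel":[0,0,0],"twist":[0,0,0]},{"gripper":0,"travel":[0,0,0],"twist":[0,0,0]}]' >/dev/null; python3 t.py
python3 -m crank '[{"gripper":0,"travel":[0,0,0],"twist":[0,0,0.03]},{"gripper":0,"travel":[0,0,0],"twist":[0,0,0.02]},{"gripper":0,"travel":[0,0,0],"twist":[0,0,0]},{"gripper":0,"travel":[0,0,0],"twist":[0,0,0]},{"gripper":0,"travel":[0,0,0],"twist":[0,0,0]}]' >/dev/null; python3 t.py
```

```text
tz 0.045 e6 0.0404 yaw -152.91 t 15.2
tz 0.025 e6 0.0393 yaw -155.77 t 15.82
```

```bash
echo "import sys; sys.exit(o['joint_efforts'][5]>0.075)" >> t.py
python3 -m crank '[{"gripper":0,"travel":[0,0,0],"twist":[0,0,0.025]},{"gripper":0,"travel":[0,0,0],"twist":[0,0,0.025]},{"gripper":0,"travel":[0,0,0],"twist":[0,0,0]},{"gripper":0,"travel":[0,0,0],"twist":[0,0,0]},{"gripper":0,"travel":[0,0,0],"twist":[0,0,0]}]' >/dev/null; python3 t.py &&
python3 -m crank '[{"gripper":0,"travel":[0,0,0],"twist":[0,0,0.025]},{"gripper":0,"travel":[0,0,0],"twist":[0,0,0.025]},{"gripper":0,"travel":[0,0,0],"twist":[0,0,0]},{"gripper":0,"travel":[0,0,0],"twist":[0,0,0]},{"gripper":0,"travel":[0,0,0],"twist":[0,0,0]}]' >/dev/null && python3 t.py &&
python3 -m crank '[{"gripper":0,"travel":[0,0,0],"twist":[0,0,0.025]},{"gripper":0,"travel":[0,0,0],"twist":[0,0,0.025]},{"gripper":0,"travel":[0,0,0],"twist":[0,0,0]},{"gripper":0,"travel":[0,0,0],"twist":[0,0,0]},{"gripper":0,"travel":[0,0,0],"twist":[0,0,0]}]' >/dev/null && python3 t.py &&
python3 -m crank '[{"gripper":0,"travel":[0,0,0],"twist":[0,0,0.025]},{"gripper":0,"travel":[0,0,0],"twist":[0,0,0.025]},{"gripper":0,"travel":[0,0,0],"twist":[0,0,0]},{"gripper":0,"travel":[0,0,0],"twist":[0,0,0]},{"gripper":0,"travel":[0,0,0],"twist":[0,0,0]}]' >/dev/null && python3 t.py
```

```text
tz 0.078 e6 0.0388 yaw -158.64 t 16.45False
```

```bash
sed -i 's/sys.exit(\(.*\))$/sys.exit(int(\1))/' t.py
python3 -m crank '[{"gripper":0,"travel":[0,0,0],"twist":[0,0,0.025]},{"gripper":0,"travel":[0,0,0],"twist":[0,0,0.025]},{"gripper":0,"travel":[0,0,0],"twist":[0,0,0]},{"gripper":0,"travel":[0,0,0],"twist":[0,0,0]},{"gripper":0,"travel":[0,0,0],"twist":[0,0,0]}]' >/dev/null; python3 t.py &&
python3 -m crank '[{"gripper":0,"travel":[0,0,0],"twist":[0,0,0.025]},{"gripper":0,"travel":[0,0,0],"twist":[0,0,0.025]},{"gripper":0,"travel":[0,0,0],"twist":[0,0,0]},{"gripper":0,"travel":[0,0,0],"twist":[0,0,0]},{"gripper":0,"travel":[0,0,0],"twist":[0,0,0]}]' >/dev/null && python3 t.py &&
python3 -m crank '[{"gripper":0,"travel":[0,0,0],"twist":[0,0,0.025]},{"gripper":0,"travel":[0,0,0],"twist":[0,0,0.025]},{"gripper":0,"travel":[0,0,0],"twist":[0,0,0]},{"gripper":0,"travel":[0,0,0],"twist":[0,0,0]},{"gripper":0,"travel":[0,0,0],"twist":[0,0,0]}]' >/dev/null && python3 t.py &&
python3 -m crank '[{"gripper":0,"travel":[0,0,0],"twist":[0,0,0.025]},{"gripper":0,"travel":[0,0,0],"twist":[0,0,0.025]},{"gripper":0,"travel":[0,0,0],"twist":[0,0,0]},{"gripper":0,"travel":[0,0,0],"twist":[0,0,0]},{"gripper":0,"travel":[0,0,0],"twist":[0,0,0]}]' >/dev/null && python3 t.py &&
python3 -m crank '[{"gripper":0,"travel":[0,0,0],"twist":[0,0,0.025]},{"gripper":0,"travel":[0,0,0],"twist":[0,0,0.025]},{"gripper":0,"travel":[0,0,0],"twist":[0,0,0]},{"gripper":0,"travel":[0,0,0],"twist":[0,0,0]},{"gripper":0,"travel":[0,0,0],"twist":[0,0,0]}]' >/dev/null && python3 t.py &&
python3 -m crank '[{"gripper":0,"travel":[0,0,0],"twist":[0,0,0.025]},{"gripper":0,"travel":[0,0,0],"twist":[0,0,0.025]},{"gripper":0,"travel":[0,0,0],"twist":[0,0,0]},{"gripper":0,"travel":[0,0,0],"twist":[0,0,0]},{"gripper":0,"travel":[0,0,0],"twist":[0,0,0]}]' >/dev/null && python3 t.py
```

```text
tz 0.025 e6 0.0388 yaw -161.5 t 17.07
tz 0.008 e6 0.0388 yaw -164.36 t 17.7
tz 0.036 e6 0.0388 yaw -167.23 t 18.32
tz 0.071 e6 0.0389 yaw -170.1 t 18.95
tz 0.052 e6 0.0388 yaw -172.96 t 19.57
tz 0.031 e6 0.0389 yaw -175.83 t 20.2
```

Turned 113.4° so far and still running freely.

```bash
python3 -m crank '[{"gripper":0,"travel":[0,0,0],"twist":[0,0,0.025]},{"gripper":0,"travel":[0,0,0],"twist":[0,0,0.025]},{"gripper":0,"travel":[0,0,0],"twist":[0,0,0]},{"gripper":0,"travel":[0,0,0],"twist":[0,0,0]},{"gripper":0,"travel":[0,0,0],"twist":[0,0,0]}]' >/dev/null; python3 t.py &&
python3 -m crank '[{"gripper":0,"travel":[0,0,0],"twist":[0,0,0.025]},{"gripper":0,"travel":[0,0,0],"twist":[0,0,0.025]},{"gripper":0,"travel":[0,0,0],"twist":[0,0,0]},{"gripper":0,"travel":[0,0,0],"twist":[0,0,0]},{"gripper":0,"travel":[0,0,0],"twist":[0,0,0]}]' >/dev/null && python3 t.py &&
python3 -m crank '[{"gripper":0,"travel":[0,0,0],"twist":[0,0,0.025]},{"gripper":0,"travel":[0,0,0],"twist":[0,0,0.025]},{"gripper":0,"travel":[0,0,0],"twist":[0,0,0]},{"gripper":0,"travel":[0,0,0],"twist":[0,0,0]},{"gripper":0,"travel":[0,0,0],"twist":[0,0,0]}]' >/dev/null && python3 t.py &&
python3 -m crank '[{"gripper":0,"travel":[0,0,0],"twist":[0,0,0.025]},{"gripper":0,"travel":[0,0,0],"twist":[0,0,0.025]},{"gripper":0,"travel":[0,0,0],"twist":[0,0,0]},{"gripper":0,"travel":[0,0,0],"twist":[0,0,0]},{"gripper":0,"travel":[0,0,0],"twist":[0,0,0]}]' >/dev/null && python3 t.py &&
python3 -m crank '[{"gripper":0,"travel":[0,0,0],"twist":[0,0,0.025]},{"gripper":0,"travel":[0,0,0],"twist":[0,0,0.025]},{"gripper":0,"travel":[0,0,0],"twist":[0,0,0]},{"gripper":0,"travel":[0,0,0],"twist":[0,0,0]},{"gripper":0,"travel":[0,0,0],"twist":[0,0,0]}]' >/dev/null && python3 t.py &&
python3 -m crank '[{"gripper":0,"travel":[0,0,0],"twist":[0,0,0.025]},{"gripper":0,"travel":[0,0,0],"twist":[0,0,0.025]},{"gripper":0,"travel":[0,0,0],"twist":[0,0,0]},{"gripper":0,"travel":[0,0,0],"twist":[0,0,0]},{"gripper":0,"travel":[0,0,0],"twist":[0,0,0]}]' >/dev/null && python3 t.py
```

```text
tz 0.098 e6 0.0388 yaw -178.69 t 20.82
tz 0.077 e6 0.0389 yaw 178.44 t 21.45
tz 0.02 e6 0.0388 yaw 175.58 t 22.07
tz 0.066 e6 0.0388 yaw 172.71 t 22.7
tz 0.078 e6 0.0388 yaw 169.85 t 23.32
tz 0.101 e6 0.0696 yaw 166.98 t 23.95
```

```bash
python3 -m crank '[{"gripper":0,"travel":[0,0,0],"twist":[0,0,0.02]},{"gripper":0,"travel":[0,0,0],"twist":[0,0,0.02]},{"gripper":0,"travel":[0,0,0],"twist":[0,0,0]},{"gripper":0,"travel":[0,0,0],"twist":[0,0,0]},{"gripper":0,"travel":[0,0,0],"twist":[0,0,0]}]' >/dev/null; python3 t.py
```

```text
tz 0.135 e6 0.1259 yaw 164.7 t 24.57
```

```bash
python3 -m crank '[{"gripper":0,"travel":[0,0,0],"twist":[0,0,-0.097]},{"gripper":0,"travel":[0,0,0],"twist":[0,0,-0.097]},{"gripper":0,"travel":[0,0,0],"twist":[0,0,-0.097]},{"gripper":0,"travel":[0,0,0],"twist":[0,0,-0.097]},{"gripper":0,"travel":[0,0,0],"twist":[0,0,-0.097]},{"gripper":0,"travel":[0,0,0],"twist":[0,0,-0.097]},{"gripper":0,"travel":[0,0,0],"twist":[0,0,-0.097]},{"gripper":0,"travel":[0,0,0],"twist":[0,0,-0.097]},{"gripper":0,"travel":[0,0,0],"twist":[0,0,-0.097]},{"gripper":0,"travel":[0,0,0],"twist":[0,0,-0.097]},{"gripper":0,"travel":[0,0,0],"twist":[0,0,-0.097]},{"gripper":0,"travel":[0,0,0],"twist":[0,0,-0.097]}]' >/dev/null
python3 -m crank '[{"gripper":0,"travel":[0,0,0],"twist":[0,0,0]},{"gripper":0,"travel":[0,0,0],"twist":[0,0,0]},{"gripper":0,"travel":[0,0,0],"twist":[0,0,0]}]' >/dev/null; python3 t.py
python3 -m crank '[{"gripper":60,"travel":[0,0,0],"twist":[0,0,0]},{"gripper":60,"travel":[0,0,0],"twist":[0,0,0]},{"gripper":60,"travel":[0,0,0],"twist":[0,0,0]},{"gripper":60,"travel":[0,0,0],"twist":[0,0,0]},{"gripper":60,"travel":[0,0,-35],"twist":[0,0,0]},{"gripper":60,"travel":[0,0,-35],"twist":[0,0,0]},{"gripper":60,"travel":[0,0,-35],"twist":[0,0,0]},{"gripper":60,"travel":[0,0,-35],"twist":[0,0,0]},{"gripper":60,"travel":[0,0,0],"twist":[0,0,0]},{"gripper":60,"travel":[0,0,0],"twist":[0,0,0]},{"gripper":60,"travel":[0,0,0],"twist":[0,0,0]}]'
python3 - <<'E'
from h import *
c,im=snap('wrist','w4.png')
E
```

```text
tz -0.031 e6 -0.0269 yaw -128.62 t 26.45
time: 27.82
ee_pos: [0.5808, 0.1167, 0.2289]
tcp_rot: [179.9, -0.1, -128.6]
wrist_force: [-0.2, 0.2, -0.2]
opening: 0.0598
grasp_force: 0.0
```

View pics/w4.png

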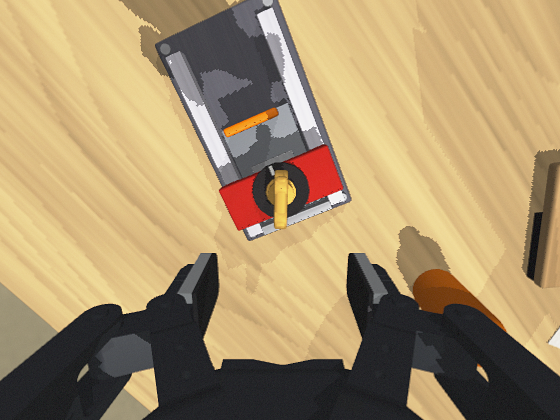

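The wings at (281,170)–(280,228) are still lined up with the opened gripper, so releasing didn't turn the screw. The tab at (250,123) is still home and the bottle is standing. The tool turned back 63.2° from the bottom, which is about 60° once the collar's slack is taken off. Handing in.

```bash
python3 -c "
from workcell import bot
print(bot.job_done())"
```

```text
the job is handed in; nothing more can be done
None
```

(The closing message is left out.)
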